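# Leave the photometer's sample hatch open to dry

## Task

Open the sample hatch on top of the small bench photometer so that its compartment can dry overnight. With a fingertip, press the ridged front of the shut hatch down once as far as it goes and let go, so that its latch releases and it pops ajar by itself; then, with a finger under its raised front edge, push the hatch back past upright until it rests on its stop and stays open. Do not press it shut again, force or pinch it, and leave everything around it where it stands.

Things in the scene. Friction and masses are not known exactly. Their poses are not given: they have to be found in the camera images.
- photometer: White bench photometer fixed on a grey mat, 160 mm deep (x), 180 wide (y), deck 72 high. Origin: middle of its underside; x points to its rear, y to its left, z up. Front 42 mm of the top slopes down 32 mm to the front (display and keys); behind it the flat deck has the raised sample hatch on the left half and a screwed-down lamp cover on the right (not to be touched).
- hatch (a joint): Angle of the sample hatch about its rear hinge (axis along the photometer's y), rad. 0 shut and latched; about -0.085 pressed fully in (front edge 7 mm lower); the latch lets go only once pressed beyond -0.07. With the finger away it pops within 0.4 s to about 0.63 and rests on an ejector pin. Short of upright (1.57) it drops back to 0.63; beyond, it falls to its stop at 1.95 and stays.
- latch_tongue (a joint): Sideways place of the latch tongue under the hatch, m, towards the photometer's left: a 7 x 26 mm tongue hanging 20 mm behind the front edge, at the middle of the width, whose pin runs round a heart cam. 0 latched; above 0 on the way out; below -0.005 with the hatch almost shut only when the hatch is being pressed shut again.
- hatch_hinge (a point): Point on the hinge axis, half-way along the hatch's width, 74 mm above the photometer's underside, 84 mm from the hatch's front edge. Axes as the photometer's.
- hatch_press (a point): Where to press: top of the hatch (90 mm wide, 7 thick, smooth slippery plastic), on four small ridges 14 mm behind the front edge, mid-width. Moves with the hatch; shut, it is 79 mm above the photometer's underside, 7 above the deck, z up. The travel takes 2 to 4 N, then comes a stop giving about 0.25 mm per N: 8 to 12 N is a firm full press. Keep 60 mm above it free for the pop.
- hatch_edge (a point): Middle of the lower front edge of the hatch, 84 mm from the hinge axis and 2 mm below it when shut; moves with the hatch. Ajar (0.63 rad) it stands about 50 mm above the deck, so a finger can come from the front beneath it; it then moves on an arc about the hinge axis.
- cuvettes: Open grey tray of clear cuvettes, 65 x 100 x 45 mm, loose, to the left of the photometer. Origin: middle of its underside. To be left alone.
- bottle_near: Small round brown reagent bottle with a dark screw cap, 42 mm across, 75 tall, loose, to the right of the photometer. Origin: middle of its underside. To be left alone.
- timer: Bench timer lying flat, 66 x 62 x 18 mm, loose, beside the strip reader. Origin: middle of its underside. To be left alone.

How it is judged:
By the outcome, as a careful person would: the job done as asked, in the order asked, and still so for the second after the job is handed in, with the robot touching nothing.
It also fails if it takes over 40 s, if anything falls off the work surface, if the arm or the gripper's body presses on something with over 40 N, if the wrist force passes 120 N, or if a joint passes its speed limit or range.

## Robot

A 7-joint arm with a two-finger parallel gripper is mounted at the origin on a cart in front of the work surface, level with it; the furniture and walls round the work are solid. World frame = base frame: x ahead of the robot, y to its left, z up, the work surface at z = 0. Lengths are in mm, angles in rad, forces in N, time in s.
With the tool pointing down it reaches from about 400 to 875 mm from the base axis. Payload 4.4 kg.
Tool frame: the origin (TCP) lies on the centre line of the jaws, within the pads' length; the fingertips stand 14 mm ahead of it and the grasp point (between the pads) lies 5 mm behind it; z points along the fingers, x is the direction in which the jaws open and shut, and the axes are right-handed (so a half turn about z gives the same grasp; the last joint's range is limited). The gripper opens to 85 mm and grips with 20 to 120 N. Pads are 22 mm wide; open, the fingers measure 114 mm over their backs; the gripper's body (76 mm by 85 mm) begins 54 mm behind the grasp point. The pads swing forward as they close: fully open they stand 13 mm farther back than shut.
Start: joints at [-1.388, 0.628, 0.038, 1.517, -0.027, 0.996, -0.02], TCP at [160.032, 630.006, 245.313] pointing down, gripper open.
Joint ranges: [-3.06, 3.06], [-0.37, 2.12], [-1.25, 1.32], [0.18, 2.47], [-1.1, 4.24], [0.23, 1.98], [-2.94, 2.94]. Speed limits (rad/s): [2.57, 2.57, 3.14, 3.14, 3.14, 3.14, 3.14].

## Interface

Orientations are given as [roll, pitch, yaw] about the fixed x, y, z axes, in that order (R = Rz(yaw) Ry(pitch) Rx(roll)).
In Python, from cell import ctrl gives the robot as it stands.
- The arm moves only by the tool send_rows, never from a script. Its argument "commands" is a list of rows, each a list of 5 numbers: the finger opening in mm, from 0 to 85.4, then the shift along the tool's x, y, z in mm, then the turn about the tool's z in degrees. In form: [[grip, x, y, z, roll], ...]. A call has 1 to 5 rows; each row is the pose to reach, as a shift and turn from the pose measured when the call began, along the tool's axes at that moment; what a row does not reach only later rows make up. A row lasts 1/10 s, in which the tool goes at most 50 mm and 8.59 degrees, less where a joint would pass 70% of its speed; a pose out of reach is approached as far as the arm can. A call with a gripper value outside its range is refused whole. The fingers move at their own pace and stop on an object; the grip force is fixed at half the most. Time passes only in rows, so rows that repeat a pose let the fingers close. It gives the time, the measured TCP pose, the force and the opening at its end, in the units of the state.
- ctrl.read_state(): the state, without advancing time (a new reading comes with each control period).
- ctrl.get_image(name): name is "scene" or "top"; returns the picture (400x640x3 uint8, red, green, blue); there is no depth.
- ctrl.camera_params(name): a dict with "fx", "fy", "cx", "cy" (pixels), "cam_to_world" (4x4, takes a point from camera to world coordinates). Camera axes: x right, y down, z forward; pixel columns grow to the right and rows downward; lengths in mm; the calibration is good to about 2 mm. A picture is of the moment at which its call begins. camera_params takes no time and is no camera call.
- ctrl.finish_job(): hands the job in, once; it reports no verdict.
The state is a dict: "clock": time; "qpos": joint angles; "qd": joint speeds; "tau": joint torques, N m; "eef_pos": TCP position; "tool_rot": TCP orientation; "force": force on the tool from outside, world axes, zero at the start; "torque": the same for the moment, N m; "width": finger opening in mm.
Only numpy, scipy, OpenCV 4.12 (cv2) and the standard library are available. Lean on these libraries where they do the work, as an engineer would, in place of code of your own. Each camera call takes 0.05 s, during which the arm holds its last target.

## Working session

There is one attempt and no reset: what is moved stays moved. The work goes in short steps, Python scripts to look and compute and a tool call to move; the robot and the scene stay as the last step left them, time stands still between calls to the robot, and variables do not carry over. Pictures are saved under pics/ and viewed, and the job is handed in when it is done.

Besides the shell and the picture viewer there is one more tool, called after "Emit:" by a JSON object that holds its "method" and its "body", one argument or row to a line. send_rows: Moves the arm, as the interface text tells. Its arguments: {"type":"object","properties":{"commands":{"type":"array"}},"required":["commands"]}

```bash
mkdir -p pics; python3 - <<'E'
from cell import ctrl
import cv2
for n in("scene","top"):
    im=ctrl.get_image(n); cv2.imwrite(f"pics/{n}0.png",im[:,:,::-1])
    p=ctrl.camera_params(n); print(n,p)
print(ctrl.read_state())
E
```

```text
scene {'fx': 487.87836063825875, 'fy': 487.87836063825875, 'cx': 322.6540919974407, 'cy': 203.5042937217814, 'cam_to_world': array([[ 7.87778202e-01, -4.53165909e-01,  4.17188402e-01,
         6.52302608e+01],
       [-6.15637392e-01, -5.57387655e-01,  5.57054400e-01,
        -3.13758646e+02],
       [-1.99023983e-02, -6.95672093e-01, -7.18083723e-01,
         8.61285193e+02],
       [ 0.00000000e+00,  0.00000000e+00,  0.00000000e+00,
         1.00000000e+00]])}
top {'fx': 366.04295495663945, 'fy': 366.04295495663945, 'cx': 321.8307915916961, 'cy': 197.34352548353183, 'cam_to_world': array([[ 2.96141527e-03, -9.96199551e-01,  8.70498951e-02,
         4.47381979e+02],
       [-9.99992666e-01, -2.73875908e-03,  2.67711973e-03,
         3.00881720e+02],
       [-2.42853679e-03, -8.70571848e-02, -9.96200356e-01,
         9.16389467e+02],
       [ 0.00000000e+00,  0.00000000e+00,  0.00000000e+00,
         1.00000000e+00]])}
{'clock': 0.1, 'qpos': array([-1.38780838,  0.62922617,  0.03840446,  1.51825369, -0.02699641,
        0.9963261 , -0.02001425]), 'qd': array([-5.52474115e-04, -3.09172613e-03,  3.61800275e-05, -2.41965824e-03,
        1.02176697e-03,  7.72753593e-04, -1.45864637e-03]), 'tau': array([ 3.04383357e-03, -5.64522278e+01,  1.23017628e+00, -1.93970525e+01,
        1.11889606e-02,  5.47922304e-03, -2.02497125e-05]), 'eef_pos': array([159.86545876, 629.48174664, 244.50267608]), 'tool_rot': array([-3.14158752e+00,  1.69687845e-03,  1.32202902e+00]), 'force': array([-0.37905527, -0.4483227 ,  0.62201083]), 'torque': array([ 0.06376181, -0.03060868,  0.00037506]), 'width': 85.28186373054815}
```

View pics/scene0.png

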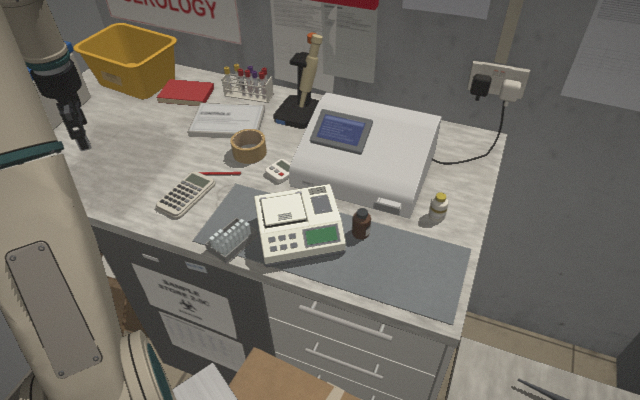

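View pics/top0.png

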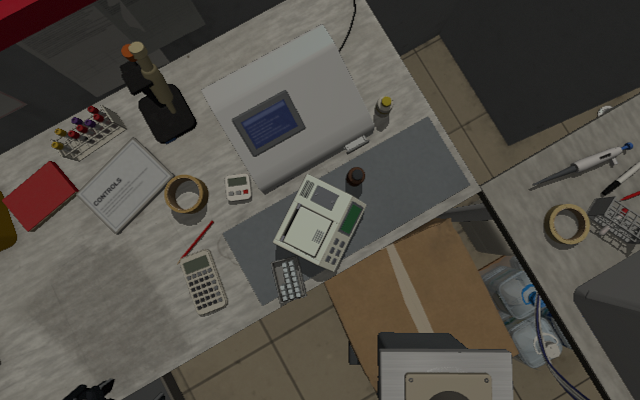

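```bash
python3 - <<'E'
import cv2
a=cv2.imread("pics/top0.png")[165:285,255:395]; cv2.imwrite("pics/tz.png",cv2.resize(a,None,fx=5,fy=5,interpolation=2))
a=cv2.imread("pics/scene0.png")[175:275,195:385]; cv2.imwrite("pics/sz.png",cv2.resize(a,None,fx=4,fy=4,interpolation=2))
E
```

```text
(no output)
```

View pics/tz.png

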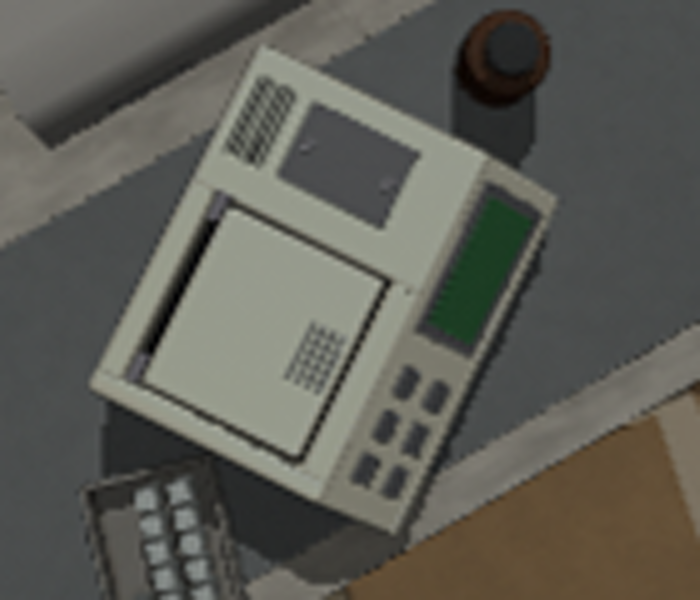

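View pics/sz.png

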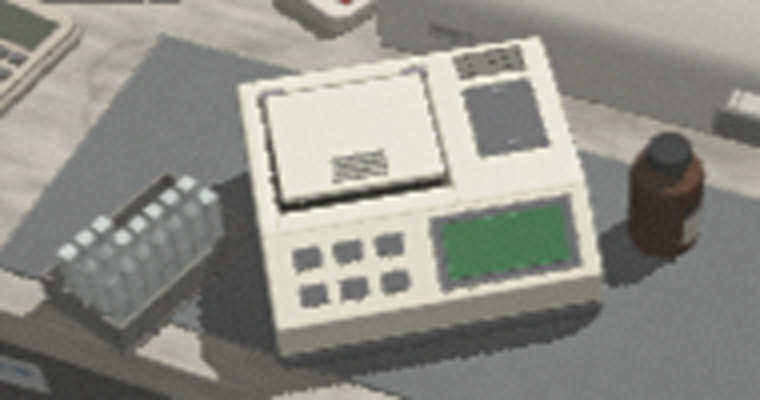

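```bash
cat > h.py <<'E'
from cell import ctrl
import numpy as np
def ray(n,u,v):
    p=ctrl.camera_params(n);M=p["cam_to_world"]
    d=M[:3,:3]@np.array([(u-p["cx"])/p["fx"],(v-p["cy"])/p["fy"],1]);return M[:3,3],d
def plane(n,u,v,z):
    o,d=ray(n,u,v);return o+d*(z-o[2])/d[2]
def tri(a,b):
    (o1,d1),(o2,d2)=ray("top",*a),ray("scene",*b)
    A=np.c_[d1,-d2];t=np.linalg.lstsq(A,o2-o1,rcond=None)[0]
    p,q=o1+t[0]*d1,o2+t[1]*d2;return (p+q)/2,np.linalg.norm(p-q)
def proj(n,P):
    p=ctrl.camera_params(n);c=np.linalg.inv(p["cam_to_world"])@np.r_[P,1]
    return p["fx"]*c[0]/c[2]+p["cx"],p["fy"]*c[1]/c[2]+p["cy"]
E
python3 - <<'E'
from h import *
np.set_printoptions(precision=1,suppress=True)
T=lambda x,y:(x/5+255-.4,y/5+165-.4)
S=lambda x,y:(x/4+195-.4,y/4+175-.4)
tp=dict(hRR=(228,207),hFR=(386,283),hFL=(298,458),hRL=(143,382),ridge=(315,358),dRR=(262,46),dRL=(92,385),dFL=(320,498),dFR=(487,157))
sc=dict(hRR=(418,72),hFR=(445,178),hFL=(284,202),hRL=(265,95),ridge=(360,165),dRR=(540,38),dRL=(240,87),dFL=(262,225),dFR=(580,190))
for k in tp:
    z=79 if k[0] in'hr' else 72
    print(k,plane("top",*T(*tp[k]),z),plane("scene",*S(*sc[k]),z),*tri(T(*tp[k]),S(*sc[k])))
E
```

```text
hRR [500.5 352.7  79. ] [499.3 354.4  79. ] [499.6 353.1  80. ] 1.951413597019757
hFR [465.9 280.2  79. ] [462.5 279.   79. ] [465.  280.7  75.9] 2.321825696543617
hFL [386.7 320.   79. ] [384.8 319.5  79. ] [386.  320.4  77.5] 1.3500078504359458
hRL [420.7 390.7  79. ] [421.1 394.2  79. ] [420.2 390.7  82.4] 1.4892015431736902
ridge [431.8 312.5  79. ] [432.1 316.   79. ] [431.2 312.9  82.3] 1.5618174152000053
dRR [576.1 337.9  72. ] [575.4 338.1  72. ] [575.8 338.1  71.9] 0.7595218970890096
dRL [419.  414.8  72. ] [416.7 415.1  72. ] [418.1 415.5  70.8] 2.174287960460262
dFL [368.2 310.1  72. ] [369.4 318.8  72. ] [367.5 310.9  80.7] 3.4929259993906907
dFR [524.5 233.3  72. ] [517.7 231.   72. ] [523.1 234.   66.2] 4.492826051863361
```

```bash
cat >> h.py <<'E'
from scipy.spatial.transform import Rotation as R
F=np.array([426.3,300.6]);yaw=np.radians(64.3);rear=np.array([np.cos(yaw),np.sin(yaw)]);left=np.array([-rear[1],rear[0]])
def dev(dx,dy,z): # relative to shut front edge middle
    return np.r_[F+dx*rear+dy*left,z]
def shift(P,yw=yaw):
    s=ctrl.read_state();m=R.from_euler('xyz',s["tool_rot"]).as_matrix()
    d=m.T@(np.array(P)-s["eef_pos"]); r=-np.degrees(yw-s["tool_rot"][2])
    print("t",round(s["clock"],2),"pos",s["eef_pos"].round(1),"rot",s["tool_rot"].round(3),"F",s["force"].round(1),"w",round(s["width"],1))
    p=s["eef_pos"][:2]-F;print("dev",(p@rear).round(1),(p@left).round(1),"shift",d.round(1),"roll",round(r,2))
E
python3 -c "
from h import *
shift(dev(14,0,200))"
```

```text
t 0.1 pos [159.9 629.5 244.5] rot [-3.142e+00  2.000e-03  1.322e+00] F [-0.4 -0.4  0.6] w 85.3
dev 180.8 382.7 shift [-239.4  342.    44.9] roll 11.45
```

Emit:
{"method": "send_rows", "body": {
  "commands": [
    [0,-27,38,0,2.5],
    [0,-54,76,0,5],
    [0,-81,114,0,7.5],
    [0,-108,152,0,10],
    [0,-130,185,0,11.5]
  ]
}}

```text
clock: 0.6
eef_pos: [308.6, 455.3, 244.5]
tool_rot: [3.141, 0.003, 1.118]
force: [0.8, 0.6, 0.1]
width: 12.1
```

```bash
python3 -c "
from h import *
shift(dev(14,0,150))"
```

```text
t 0.6 pos [308.6 455.3 244.5] rot [3.141e+00 3.000e-03 1.118e+00] F [0.8 0.6 0.1] w 12.1
dev 88.4 173.2 shift [-73.4 173.3  94.9] roll -0.21
```

Emit:
{"method": "send_rows", "body": {
  "commands": [
    [0,-18,43,10,0],
    [0,-36,86,20,0],
    [0,-54,129,40,0],
    [0,-73,173,60,0],
    [0,-73,173,85,0]
  ]
}}

```text
clock: 1.1
eef_pos: [437.9, 307.3, 159.9]
tool_rot: [3.135, 0.003, 1.108]
force: [-0.9, -0.4, 0.2]
width: 0.1
```

```bash
python3 -c "
from h import *
import cv2
for n in('scene','top'):
    im=ctrl.get_image(n)[:,:,::-1]
    u,v=proj(n,dev(14,0,79));print(n,u,v)
    u,v=int(u),int(v);cv2.imwrite('pics/%s1.png'%n,cv2.resize(im[v-70:v+70,u-90:u+90],None,fx=4,fy=4,interpolation=2))
shift(dev(14,0,95))"
```

```text
scene 285.43027199977996 216.51112023489847
top 317.28495601913073 235.9373950404822
t 1.2 pos [431.4 310.6 157.1] rot [-3.14   0.009  1.115] F [-1.4 -0.1  0.4] w 0.2
dev 11.2 -0.3 shift [ 3.3 -0.2 62.1] roll -0.44
```

View pics/scene1.png

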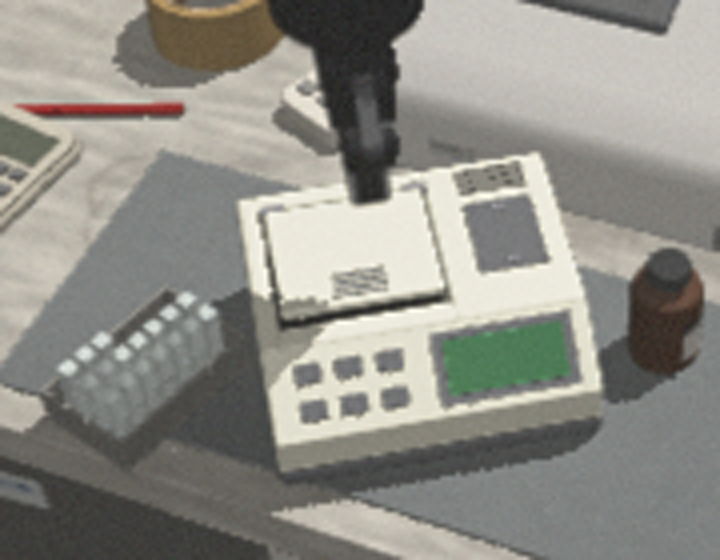

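View pics/top1.png

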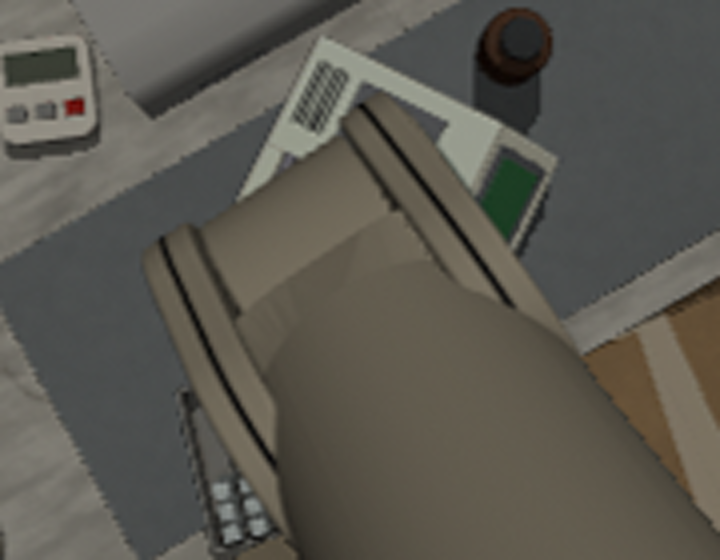

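```bash
python3 -c "
from h import *
print(proj('scene',dev(11.2,-.3,143)))"
```

```text
(np.float64(283.4941867494804), np.float64(196.66590463335882))
```

Emit:
{"method": "send_rows", "body": {
  "commands": [
    [0,3,0,20,0],
    [0,3,0,40,0],
    [0,3,0,52,0],
    [0,3,0,52,0]
  ]
}}

```text
clock: 1.6
eef_pos: [431.0, 313.6, 104.2]
tool_rot: [-3.138, 0.011, 1.117]
force: [0.3, 0.3, 0.6]
width: 0.3
```

```bash
python3 -c "
from h import *
import cv2
n='scene'
im=ctrl.get_image(n)[:,:,::-1]
cv2.imwrite('pics/scene2.png',cv2.resize(im[146:286,195:375],None,fx=4,fy=4,interpolation=2))
shift(dev(14,0,95))
s=ctrl.read_state();print(proj('scene',s['eef_pos']-[0,0,14]))"
```

```text
t 1.65 pos [431.7 313.7 105.2] rot [-3.139  0.01   1.116] F [ 0.1 -0.3  1.2] w -0.2
dev 14.2 0.8 shift [-0.1  0.8 10.2] roll -0.34
(np.float64(284.6373180455854), np.float64(212.70968364176645))
```

View pics/scene2.png

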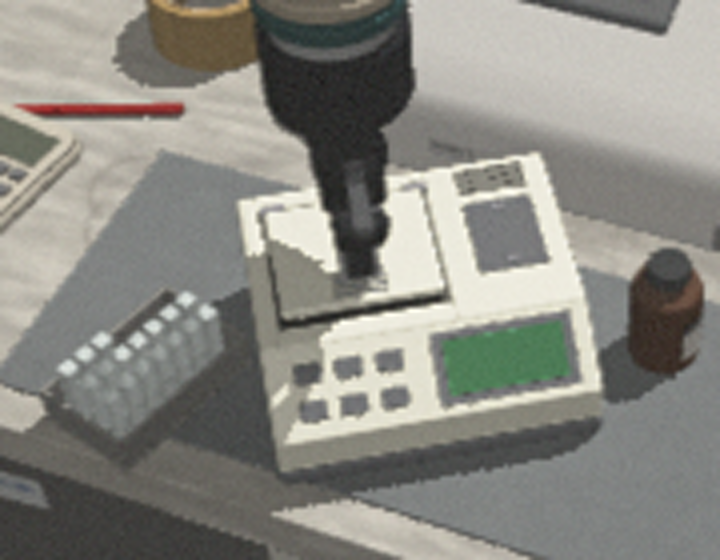

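The fingertip (crop 358,275) sits just above the ridges, matching the projection. Now I'll press, watching the force.

Emit:
{"method": "send_rows", "body": {
  "commands": [
    [0,0,1,5,0],
    [0,0,1,9,0],
    [0,0,1,12,0],
    [0,0,1,15,0],
    [0,0,1,15,0]
  ]
}}

```text
clock: 2.15
eef_pos: [433.3, 313.9, 91.2]
tool_rot: [-3.14, 0.007, 1.116]
force: [-0.9, -1.5, 9.2]
width: 0.1
```

Emit:
{"method": "send_rows", "body": {
  "commands": [
    [0,0,0,0,0]
  ]
}}

```text
clock: 2.25
eef_pos: [433.3, 313.9, 91.9]
tool_rot: [-3.14, 0.007, 1.116]
force: [-1.6, -0.6, 1.9]
width: -0.0
```

```bash
python3 -c "
from h import *
import cv2
n='scene'
im=ctrl.get_image(n)[:,:,::-1]
cv2.imwrite('pics/scene3.png',cv2.resize(im[186:256,230:330],None,fx=8,fy=8,interpolation=2))
shift(dev(14,0,90))
print(ctrl.read_state()['tau'])"
```

```text
t 2.3 pos [433.3 313.9  91.8] rot [-3.14   0.007  1.116] F [-0.8  0.1  2.8] w 0.2
dev 15.0 -0.6 shift [-1.  -0.6  1.8] roll -0.36
[ 2.05203047e-03 -4.93656778e+01  1.64225109e+00 -1.08061543e+01
  2.57917814e-02 -2.75947871e-01 -2.42195769e-03]
```

View pics/scene3.png

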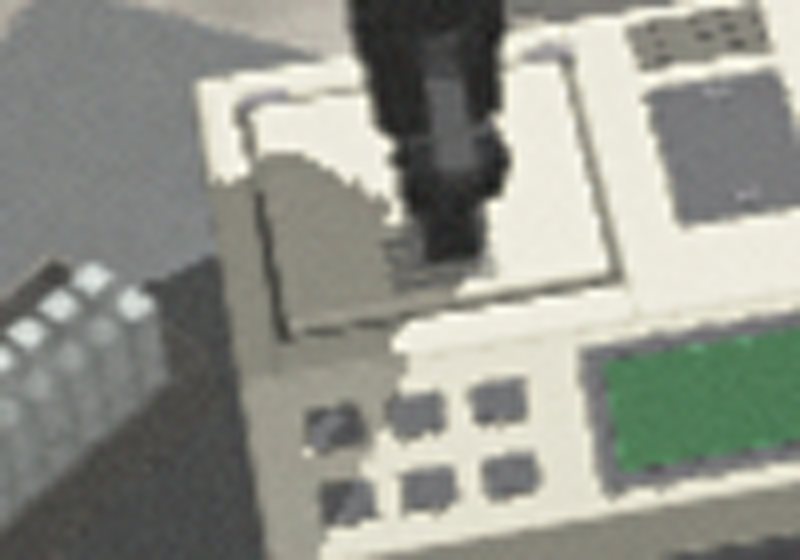

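Emit:
{"method": "send_rows", "body": {
  "commands": [
    [0,0,0,1.5,0],
    [0,0,0,2.5,0]
  ]
}}

```text
clock: 2.5
eef_pos: [433.5, 313.9, 90.1]
tool_rot: [-3.14, 0.006, 1.116]
force: [-2.1, -1.8, 16.4]
width: 0.0
```

Emit:
{"method": "send_rows", "body": {
  "commands": [
    [0,0,0,-40,0],
    [0,0,0,-80,0],
    [0,-20,0,-115,0],
    [0,-50,0,-120,0],
    [0,-70,0,-120,0]
  ]
}}

```text
clock: 3.0
eef_pos: [403.1, 250.6, 211.8]
tool_rot: [3.141, 0.005, 1.115]
force: [0.0, -0.6, -0.2]
width: -0.1
```

```bash
python3 -c "
from h import *
import cv2
n='scene'
im=ctrl.get_image(n)[:,:,::-1]
cv2.imwrite('pics/scene4.png',cv2.resize(im[146:286,195:375],None,fx=4,fy=4,interpolation=2))
shift(dev(-20,-25,125+14))"
```

```text
t 3.05 pos [401. 247. 211.] rot [-3.14   0.01   1.113] F [-1.9 -4.  -0.7] w 0.5
dev -59.3 -0.4 shift [40.2 24.3 71.6] roll -0.53
```

View pics/scene4.png

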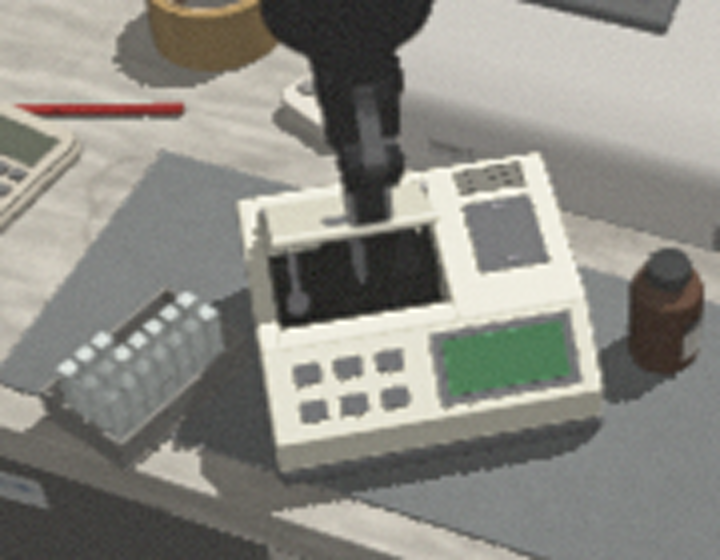

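```bash
python3 -c "
from h import *
for c in [(273,250),(438,214),(437,204),(268,238)]:
    o,d=ray('scene',c[0]/4+195-.4,c[1]/4+146-.4)
    for dx in (13,15,17):
        t=((F-o[:2])@rear+dx)/(d[:2]@rear);p=o+t*d;print(c,dx,(p[:2]-F)@left,p[2])
for z in (122,126): print(proj('scene',dev(15,45,z)),proj('scene',dev(15,-45,z)))
"
```

```text
(273, 250) 13 45.50566555499571 117.74469816713918
(273, 250) 15 45.46854052936745 115.68834907561836
(273, 250) 17 45.43141550373924 113.63199998409732
(438, 214) 13 -43.43740545445281 123.84089271761263
(438, 214) 15 -43.72051305199451 121.80140337241482
(438, 214) 17 -44.00362064953616 119.7619140272169
(437, 204) 13 -43.26299672161558 131.41093370344709
(437, 204) 15 -43.54562197119942 129.39238020103096
(437, 204) 17 -43.82824722078319 127.37382669861495
(268, 238) 13 47.109019811345256 127.26212694105163
(268, 238) 15 47.07632905135669 125.23209942333335
(268, 238) 17 47.04363829136813 123.20207190561507
(np.float64(262.7475829400953), np.float64(205.99894156807602)) (np.float64(304.6849707203465), np.float64(198.93530552418713))
(np.float64(262.54182760839245), np.float64(204.68150717496306)) (np.float64(304.5977575780425), np.float64(197.61366758919817))
```

Emit:
{"method": "send_rows", "body": {
  "commands": [
    [0,8,12,20,0],
    [0,16,26,45,0],
    [0,25,26,70,0],
    [0,34,26,87,0],
    [0,34,26,87,0]
  ]
}}

```text
clock: 3.55
eef_pos: [438.0, 265.7, 121.3]
tool_rot: [-3.138, 0.013, 1.114]
force: [-1.1, 0.1, 0.0]
width: -0.3
```

```bash
python3 -c "
from h import *
import cv2
n='scene'
im=ctrl.get_image(n)[:,:,::-1]
cv2.imwrite('pics/scene5.png',cv2.resize(im[146:286,195:375],None,fx=4,fy=4,interpolation=2))
shift(dev(0,-26,124))"
```

```text
t 3.6 pos [438.3 265.3 122.5] rot [-3.139  0.012  1.114] F [-0.5  0.1 -0.7] w 0.0
dev -26.6 -26.1 shift [26.6 -0.3 -1.8] roll -0.49
```

View pics/scene5.png

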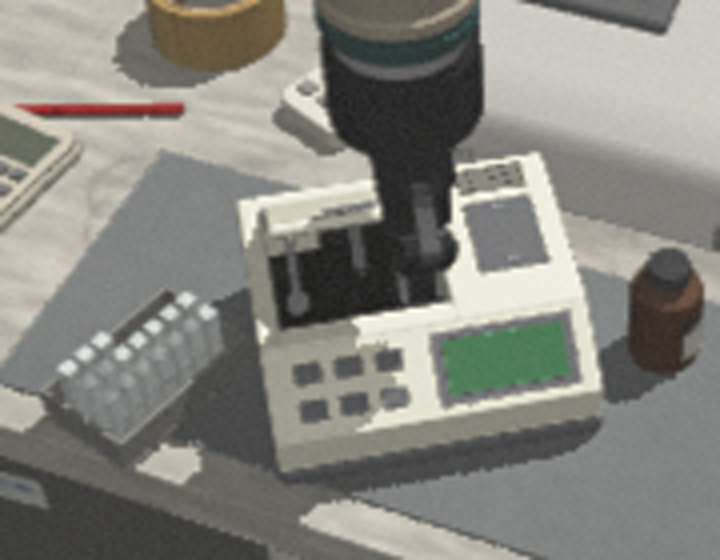

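Emit:
{"method": "send_rows", "body": {
  "commands": [
    [0,8,0,-2,0],
    [0,16,0,-2,0],
    [0,22,0,-2,0],
    [0,27,0,-2,0]
  ]
}}

```text
clock: 4.0
eef_pos: [450.8, 290.5, 124.9]
tool_rot: [-3.139, 0.011, 1.114]
force: [-1.6, -2.2, 0.7]
width: -0.0
```

```bash
python3 -c "
from h import *
import cv2
n='scene'
im=ctrl.get_image(n)[:,:,::-1]
cv2.imwrite('pics/scene6.png',cv2.resize(im[166:246,235:345],None,fx=7,fy=7,interpolation=2))
shift(dev(10,-26,134))
s=ctrl.read_state();print(proj('scene',s['eef_pos']-[0,0,14]))"
```

```text
t 4.05 pos [451.  291.1 124.7] rot [-3.139  0.01   1.115] F [0.3 0.8 0.5] w 0.1
dev 2.1 -26.3 shift [ 7.8 -0.4 -9.4] roll -0.44
(np.float64(297.4537400871519), np.float64(208.31262948287826))
```

View pics/scene6.png

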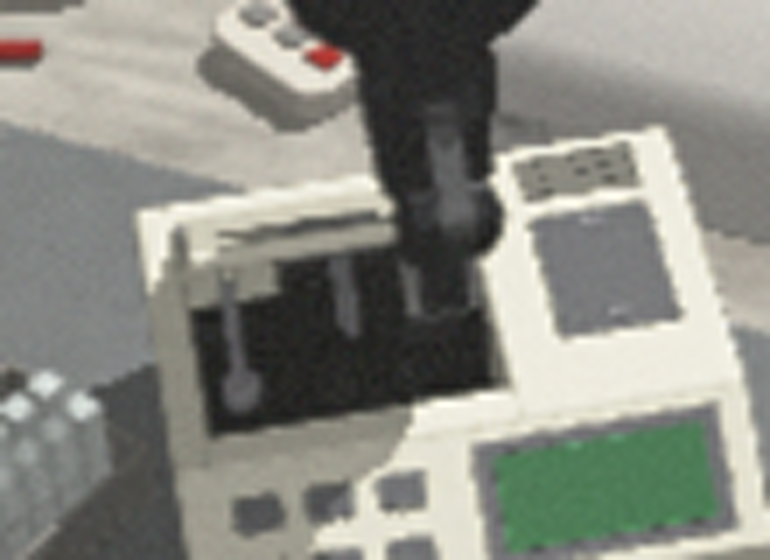

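Emit:
{"method": "send_rows", "body": {
  "commands": [
    [0,5,0,-4,0],
    [0,10,0,-9,0],
    [0,16,0,-14,0],
    [0,22,0,-18,0],
    [0,22,0,-18,0]
  ]
}}

```text
clock: 4.55
eef_pos: [461.7, 312.5, 143.4]
tool_rot: [-3.14, 0.007, 1.115]
force: [0.5, -0.3, 1.0]
width: -0.0
```

```bash
python3 -c "
from h import *
import cv2
n='scene'
im=ctrl.get_image(n)[:,:,::-1]
cv2.imwrite('pics/scene7.png',cv2.resize(im[166:246,235:345],None,fx=7,fy=7,interpolation=2))
shift(dev(46,-26,156))"
```

```text
t 4.6 pos [461.2 311.7 142.9] rot [-3.14   0.009  1.115] F [-0.6 -0.4 -0.2] w 0.2
dev 25.1 -26.7 shift [ 20.8  -0.8 -13.2] roll -0.41
```

View pics/scene7.png

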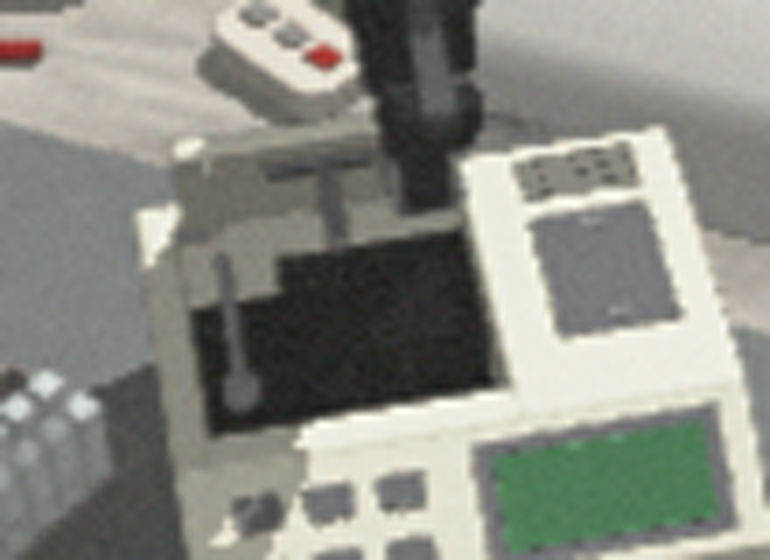

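The lid is rising on the finger, with the tongue clear to the left. Continuing along the arc.

Emit:
{"method": "send_rows", "body": {
  "commands": [
    [0,6,0,-5,0],
    [0,12,0,-8,0],
    [0,18,0,-11,0],
    [0,24,0,-12,0],
    [0,30,0,-13,0]
  ]
}}

```text
clock: 5.1
eef_pos: [474.7, 339.4, 155.8]
tool_rot: [-3.14, 0.009, 1.115]
force: [0.1, 0.0, 0.4]
width: -0.2
```

```bash
python3 -c "
from h import *
import cv2
n='scene'
im=ctrl.get_image(n)[:,:,::-1]
cv2.imwrite('pics/scene8.png',cv2.resize(im[156:236,235:345],None,fx=7,fy=7,interpolation=2))
shift(dev(80,-26,156))"
```

```text
t 5.15 pos [475.2 340.6 155.9] rot [-3.14   0.007  1.116] F [1.3 1.2 0.4] w 0.2
dev 57.2 -26.7 shift [22.8 -0.9 -0.3] roll -0.36
```

View pics/scene8.png

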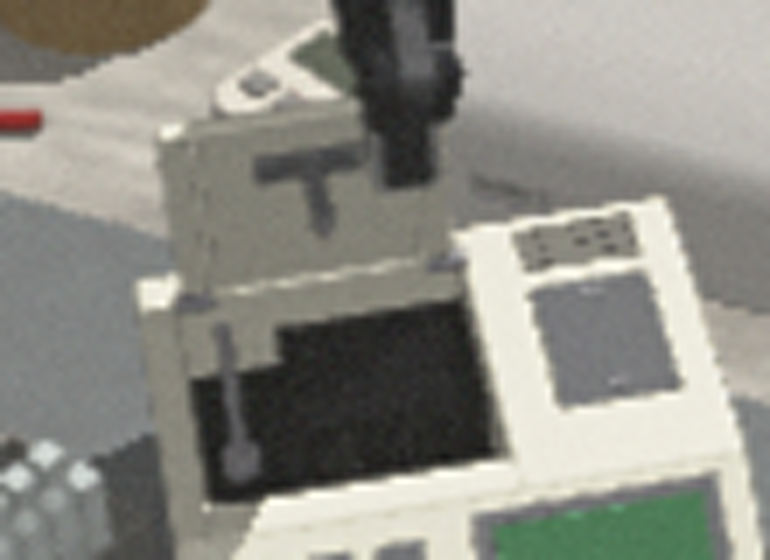

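Emit:
{"method": "send_rows", "body": {
  "commands": [
    [0,5,0,0,0],
    [0,10,0,0,0],
    [0,15,0,0,0],
    [0,20,0,0,0],
    [0,25,0,0,0]
  ]
}}

```text
clock: 5.65
eef_pos: [486.4, 363.4, 155.6]
tool_rot: [-3.14, 0.007, 1.116]
force: [0.3, 0.2, -1.0]
width: -0.2
```

Emit:
{"method": "send_rows", "body": {
  "commands": [
    [0,5,0,0,0],
    [0,8,0,0,0],
    [0,8,0,0,0]
  ]
}}

```text
clock: 5.95
eef_pos: [490.0, 371.1, 155.5]
tool_rot: [-3.14, 0.007, 1.116]
force: [-0.1, -0.1, -0.1]
width: 0.1
```

```bash
python3 -c "
from h import *
import cv2
n='scene'
im=ctrl.get_image(n)[:,:,::-1]
cv2.imwrite('pics/scene9.png',cv2.resize(im[156:236,235:345],None,fx=7,fy=7,interpolation=2))
shift(dev(90,-26,156))"
```

```text
t 6.0 pos [489.8 370.7 155.5] rot [-3.14   0.007  1.116] F [-0.1  0.1  0.1] w -0.1
dev 90.7 -26.9 shift [-0.7 -0.9 -0.5] roll -0.35
```

View pics/scene9.png

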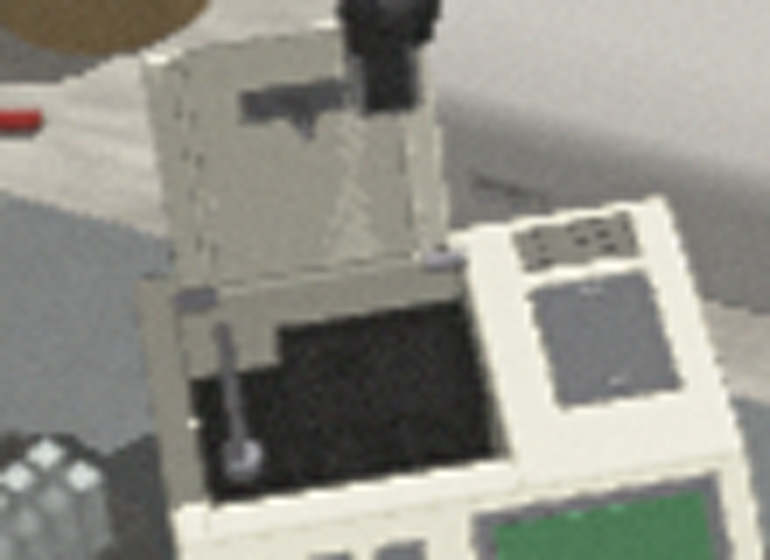

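Emit:
{"method": "send_rows", "body": {
  "commands": [
    [0,-6,0,0,0],
    [0,-15,0,0,0],
    [0,-35,0,0,0],
    [0,-65,0,-10,0],
    [0,-100,0,-40,0]
  ]
}}

```text
clock: 6.5
eef_pos: [443.7, 278.8, 194.4]
tool_rot: [-3.137, 0.012, 1.117]
force: [1.1, -0.6, 1.1]
width: 0.0
```

Emit:
{"method": "send_rows", "body": {
  "commands": [
    [0,-20,15,-40,0],
    [0,-40,30,-80,0],
    [0,-60,40,-110,0],
    [0,-60,40,-110,0],
    [0,-60,40,-110,0]
  ]
}}

```text
clock: 7.0
eef_pos: [454.0, 207.6, 305.5]
tool_rot: [-3.138, 0.011, 1.115]
force: [0.7, 0.0, -0.3]
width: 0.3
```

```bash
python3 -c "
from h import *
import cv2
for n in('scene','top'):
    im=ctrl.get_image(n)[:,:,::-1]
    cv2.imwrite('pics/%sA.png'%n,im)
    if n=='scene':cv2.imwrite('pics/sceneAz.png',cv2.resize(im[136:286,195:395],None,fx=4,fy=4,interpolation=2))
    for th in (1.57,1.95):
        e=dev(84-84*np.cos(th)-2*np.sin(th),0,78+84*np.sin(th)-2*np.cos(th))
        print(n,th,[tuple(np.round(proj(n,e+np.r_[left*k,0]),1)) for k in(45,-45)])
shift(dev(90,-26,156))"
```

```text
scene 1.57 [(np.float64(256.7), np.float64(171.1)), (np.float64(298.0), np.float64(164.6))]
scene 1.95 [(np.float64(255.2), np.float64(163.6)), (np.float64(295.6), np.float64(157.3))]
top 1.57 [(np.float64(277.2), np.float64(242.0)), (np.float64(296.7), np.float64(202.5))]
top 1.95 [(np.float64(264.0), np.float64(235.2)), (np.float64(283.4), np.float64(196.2))]
t 7.1 pos [453.1 208.6 303.9] rot [-3.136  0.014  1.118] F [-0.   0.9  0.3] w 0.3
dev -71.2 -64.1 shift [163.1 -37.9 145.9] roll -0.26
```

View pics/sceneAz.png

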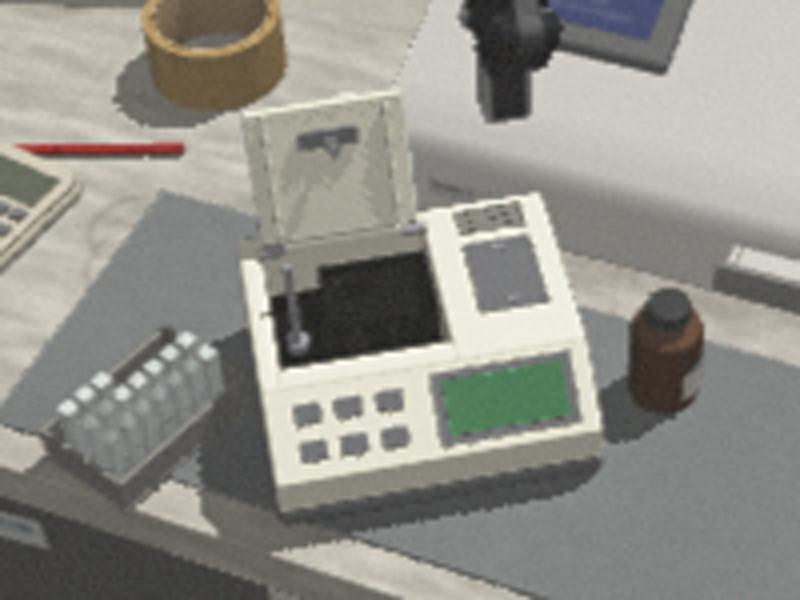

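View pics/topA.png

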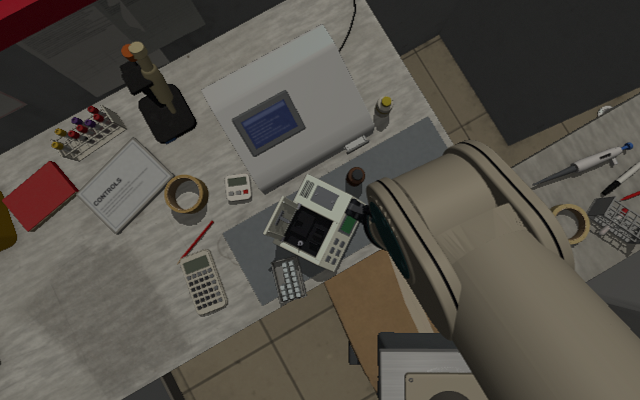

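```bash
python3 -c "
from cell import ctrl
print(ctrl.finish_job())"
```

```text
the job is handed in; nothing more can be done
None
```

The sample hatch is open and resting on its stop, and I handed the job in at about 7 s.

**Press:** I pressed the ridges once with the closed fingertips until they met the stop, then lifted away, and the hatch popped ajar by itself. The press wasn't perfectly even:
- **Pause:** Partway in, the finger eased back about 0.7 mm while still on the hatch, then pressed on to the full depth.
- **Force:** The reading peaked at about 16 N, partly from the motion, so it went above the suggested 8–12 N.
- **Height:** The hatch met the finger slightly higher than I expected, probably because of the mat's thickness.

**Push:** With the fingertips under the right half of the raised front edge, clear of the latch tongue, I pushed the hatch up and back past upright. Force readings stayed under about 3 N. I then backed the arm well clear.

**Last checks:** After backing away, the front corners of the hatch in both camera pictures matched the predicted 1.95 rad stop to within a few pixels and were clearly past upright. The cuvettes, bottle and timer looked unmoved by eye. The gripper was touching nothing, with the force reading at about zero.

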